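Shut off the airbrush air block and vent it with the push-on coupler

TASK

Bleed the airbrush air block: first turn its black knob clockwise to the end stop to shut the supply. Then pick up the loose vent coupler and press it squarely onto the tilted nipple until it snaps on and its mouth sits home on the seat, and keep holding it pressed there against the spring of the vent pin; finish while still holding it. Leave the other things on the table where they are.

Things in the scene. Friction and masses are not known exactly. Their poses are not given: they have to be found in the camera images.
- air_block: bare aluminium block fixed to the table, 80 (its x) x 190 (its y) x 30 (z) mm. Origin: centre of its underside; z up. At yaw 0 its -x side faces the robot. The knob stands on its top 60 mm from its centre towards its -y end, the nipple rises near its +y end and leans out over it.
- shutoff_knob (a joint): black shut-off knob on the block's top: turning disc 44 mm across with an upright bar grip 42 mm long, 14 mm wide, top 74 mm above the table. Radians, 0 to 1.5, growing clockwise seen from above; 1.5 is the end stop (shut). At 0 the bar lies along the block's x; at q it has turned q clockwise from it. Friction 0.04 N m, stays where left; starts at 0.15 to 0.7.
- shutoff_knob_grip (a point): on the knob's axis, in the middle of the bar grip, 67 mm above the table, 7 mm below the bar's top and 23 mm above the top of the knob's disc; it turns with the knob: its x axis lies along the bar, z up
- nipple: brass nipple, 14 mm diameter, on a tilted aluminium boss of 34 mm diameter, fixed to the block. Origin: centre of the boss's flat end face (the seat), 62 mm above the table. z points out along the nipple, which leans 0.5 rad (29 degrees) from vertical towards the block's +y end; its x is the block's x. The nipple ends 22 mm above the seat, chamfered over the last 3 mm.
- vent_pin (a joint): spring-loaded vent pin in the tip of the nipple, 6 mm in diameter. Metres pressed in along the nipple: 0 at rest (4 N preload, 1 N more per mm); when the coupler's mouth sits home on the seat it reads 0.005 to 0.006 (about 10 N), and if the snapped-on coupler is let go the spring backs it off to about 0.001.
- vent_pin_top (a point): centre of the vent pin's end, 30 mm out from the seat along the nipple at rest; moves with the pin
- coupler: loose vent coupler, turned aluminium with dark rings, 76 mm tall, 0.08 to 0.17 kg, standing upright on its mouth. Origin: centre of the mouth's face; z along its axis to the top. Skirt of 34 mm diameter from 0 to 28 mm, above it a round grip of 24 mm diameter; the shoulder at 28 mm can take the fingertips' push. Home: its origin lies at the nipple's origin, its z along the nipple's z.
- nipple_catch (a point): on the nipple's axis 14.5 mm above the seat, level with four sprung catch balls that stand out 2.8 mm from its sides; axes as the nipple's. They resist the coupler with roughly 5 to 10 N until its lip has passed them, when its mouth is about 8 mm from the seat: there it snaps on and is drawn in.
- coupler_bore (a point): blind end of the coupler's bore, on its axis 24 mm above the mouth; axes as the coupler's. The mouth is flared, 22 mm wide, narrowing to a lip of 16 mm diameter between 3 and 6 mm, beyond it the bore is 22 mm wide. The blind end pushes the vent pin in.
- mix_cup_1: bystander: pale mixing cup, 41 mm wide, 28 mm tall; origin at the centre of its underside
- pigment_jar_1: bystander: pigment jar with white lid, 40 mm wide, 36 mm tall; origin at the centre of its underside
- pigment_jar_2: bystander: pigment jar with dark lid, 40 mm wide, 36 mm tall; origin at the centre of its underside
- resin_bottle_1: bystander: small squeeze bottle with a pointed nozzle, 33 mm wide, 102 mm tall; origin at the centre of its underside
- spool_12: bystander: small pot-like spool with dark knob, 37 mm wide, 26 mm tall; origin at the centre of its underside
Not all that is in view belongs to the job. Leave any red look-alike of the coupler alone.

How it is judged (in metres and radians):
On the way, in this order (a step that is already met when the one before it is completed fails the run):
1. the knob is at its clockwise end stop (value of joint shutoff_knob above 1.4 rad), for 0.2 s.
2. the coupler is snapped onto the nipple (distance between coupler and nipple below 0.007 m and angle between the z axis of coupler and the z axis of nipple, either way round below 0.15 rad), for 0.1 s.
At the end, for the whole second after the job is handed in: Knob above 1.4 rad (within 0.1 rad of its stop). Coupler home on the seat: origins within 3 mm, axes within 0.1 rad, vent pin pressed in more than 4 mm, coupler still (under 0.02 m/s), the fingers holding it with more than 2 N (value of joint shutoff_knob above 1.4 rad and value of joint vent_pin above 0.004 m and distance between coupler and nipple below 0.003 m and angle between the z axis of coupler and the z axis of nipple, either way round below 0.1 rad and contact force between the fingers and coupler above 2 N and linear speed of coupler below 0.02 m/s); the arm keeps its last pose, push and grip.
It fails at once if a bystander was moved by more than 30 mm or tipped over (distance of any of mix_cup_1, pigment_jar_1, pigment_jar_2, resin_bottle_1, spool_12 from where it was at the start of the episode above 0.03 m or angle between any of mix_cup_1, pigment_jar_1, pigment_jar_2, resin_bottle_1, spool_12's own z axis and vertical above 0.5 rad).
It also fails if it takes over 54 s, if anything falls off the work surface, if the arm or the gripper's body presses on something with over 40 N, if the wrist force passes 120 N, or if a joint passes its speed limit or range.

ROBOT

A 6-joint arm with a two-finger parallel gripper is mounted at the origin on a cart in front of the work surface, level with it; the furniture and walls round the work are solid. World frame = base frame: x ahead of the robot, y to its left, z up, the work surface at z = 0. Lengths are in mm, angles in degrees, forces in N, time in s.
With the tool pointing down it reaches from about 300 to 850 mm from the base axis. Payload 4.2 kg.
Tool frame: the origin (TCP) lies at the very end of the fingers, on their centre line; the grasp point (between the pads) lies 19 mm behind it; z points along the fingers, y is the line along which they close (so a half turn about z gives the same grasp; the last joint's range is limited). The gripper opens to 91 mm and grips with 3 to 60 N. Pads are 32 mm wide; open, the fingers measure 118 mm over their backs; the gripper's body (76 mm by 178 mm) begins 60 mm behind the grasp point.
Start: joints at [-69.844, 18.312, 89.639, -0, 72.044, -1.146], TCP at [208.898, -535.728, 213.976] pointing down, gripper open.
Joint ranges: [-177.97, 177.97], [-48.28, 115.42], [12.27, 149.76], [-77.06, 257.06], [2.81, 150.46], [-146.56, 146.56]. Speed limits (degrees/s): [147.25, 147.25, 180, 180, 180, 180].

INTERFACE

Orientations are given as [roll, pitch, yaw] about the fixed x, y, z axes, in that order (R = Rz(yaw) Ry(pitch) Rx(roll)).
In Python, from workcell import env, eyes gives the robot as it stands.
- The arm moves only by the tool send_rows, never from a script. Its argument "targets" is text: rows parted by semicolons, each of 7 numbers parted by spaces: the shift along the tool's x, y, z in m, then the turn, a rotation vector about the tool's x, y, z in degrees, then the opening in per cent of the stroke, from 0 (shut) to 100 (fully open). A call has 1 to 12 rows; each row is the pose to reach, as a shift and turn from the pose commanded when the call began, along the tool's axes at that moment; what a row does not reach only later rows make up. A row lasts 1/12 s, in which the tool goes at most 41.7 mm and 7.16 degrees, less where a joint would pass 70% of its speed; a pose out of reach is approached as far as the arm can. A call with a gripper value outside its range is refused whole. The fingers move at their own pace and stop on an object; "grip_force" is the grip in N (left out, the last holds). Time passes only in rows, so rows that repeat a pose let the fingers close. It gives the time, the measured TCP pose, the force, the opening and the grip force at its end, in the units of the state.
- env.state(): the state, without advancing time (a new reading comes with each control period).
- eyes.grab_frame(name): name is "scene" or "side" or "wrist"; returns a dict with "image" (384x512x3 uint8, blue, green, red), "fovy" (degrees; the focal length in pixels is half the picture's height over the tangent of half this angle, whatever the lens; pixels are square), "cx", "cy" (the principal point, pixels), "eye" and "attitude" of the camera in the world. Camera axes: x right, y up, looking along -z (the intrinsics and any distortion apply to the point x, -y, -z); pixel columns grow to the right and rows downward; lengths in mm; the calibration is good to about 2 mm. The wrist camera is an equidistant fisheye: a pixel r from the principal point sees the ray r / f radians off the axis. A picture is of the moment at which its call begins. There is no depth.
- env.job_done(): hands the job in; it is judged then, once.
The state is a dict: "time_s": time; "qpos": joint angles; "qvel": joint speeds; "effort": joint torques, N m; "ee_pos": TCP position; "ee_rot": TCP orientation; "force": force on the tool from outside, world axes, zero at the start; "torque": the same for the moment, N m; "gripper_width": finger opening in mm; "gripper_force": force on a finger pad.
Only numpy, scipy, OpenCV 4.12 (cv2) and the standard library are available. Lean on these libraries where they do the work, as an engineer would, in place of code of your own. Each camera call takes 0.05 s, during which the arm holds its last target. There are 200 camera calls.

## Working session

There is one attempt and no reset: what is moved stays moved. The work goes in short steps, Python scripts to look and compute and a tool call to move; the robot and the scene stay as the last step left them, time stands still between calls to the robot, and variables do not carry over. Pictures are saved under pics/ and viewed, at most 10 in all, crops included, and the job is handed in when it is done.

Besides the shell and the picture viewer there is one more tool, called after "Emit:" in YAML: its name, and indented under it one key for each argument. send_rows: Moves the arm, as the interface text tells. Its arguments: {"type":"object","properties":{"targets":{"type":"string"},"grip_force":{"type":"number"}},"required":["targets"]}

```bash
ls; mkdir -p pics
python3 - <<'E'
from workcell import env, eyes
import cv2, json, numpy as np
print(env.state())
for n in ["scene","side"]:
    f=eyes.grab_frame(n); cv2.imwrite(f"pics/{n}0.png",f["image"]); print(n,{k:v for k,v in f.items() if k!="image"})
a=[cv2.imread(f"pics/{n}0.png") for n in ["scene","side"]]
E
```

```text
pics
{'time_s': 0.0, 'qpos': array([-6.98455207e+01,  1.83508268e+01,  8.97054914e+01, -1.70348402e-03,
        7.20437226e+01, -1.14569045e+00]), 'qvel': array([-0.03859011, -0.08604144,  0.06731713, -0.02171639, -0.08414433,
        0.00847314]), 'effort': array([-1.03645081e-03, -4.12467563e+01, -2.31971669e+01,  7.25041190e-02,
        4.57888981e-02, -1.37330294e-04]), 'ee_pos': array([ 208.69300581, -535.25552521,  213.13464192]), 'ee_rot': array([-1.79899947e+02, -3.81020141e-04,  2.13006960e+01]), 'force': array([-0.20118744,  0.72448313,  0.32460089]), 'torque': array([-0.00705534,  0.01311973,  0.01565976]), 'gripper_force': 0.0, 'gripper_width': 91.12281544219785}
scene {'fovy': 44.786369092766364, 'cx': 254.42421354347425, 'cy': 193.88714162685446, 'eye': array([-319.81831098,  655.49050179,  864.98371714]), 'attitude': array([  55.02148889,    0.19852662, -126.56892398])}
side {'fovy': 48.88833965394706, 'cx': 255.43535302286028, 'cy': 184.3794864159374, 'eye': array([ 393.01559887, -867.65603373,  838.409396  ]), 'attitude': array([ 48.64200783,   0.88245233, -13.29568432])}
```

View pics/scene0.png

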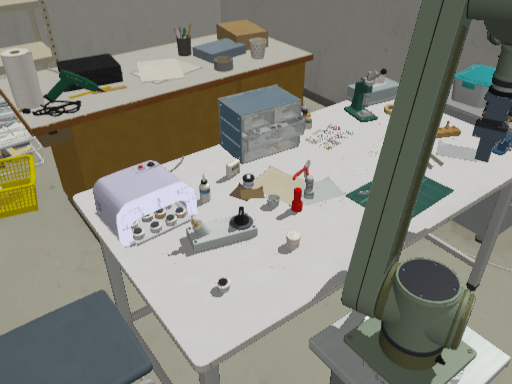

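View pics/side0.png

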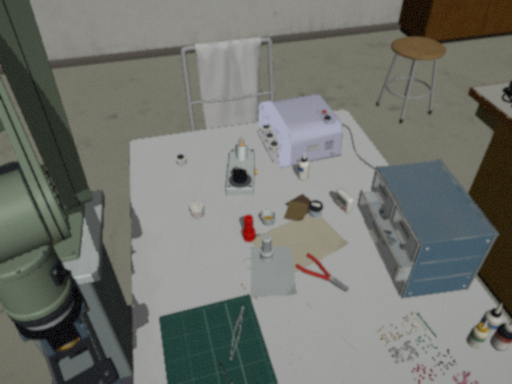

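Scene view: block about (222,234), knob (240,220), nipple (195,225), coupler grey (309,187), red decoy (297,200). Side view: knob (240,177), nipple (241,148), coupler (266,246), decoy (248,228). Next: enlarged crops for exact pixels.

```bash
cat > h.py <<'E'
import numpy as np, cv2, pickle
from scipy.spatial.transform import Rotation as R
def rot(a): return R.from_euler('xyz',a,degrees=True).as_matrix()
def foc(f): return f["image"].shape[0]/2/np.tan(np.radians(f["fovy"])/2)
def ray(f,u,v,fish=False):
    F=foc(f); x,y=(u-f["cx"])/F,(v-f["cy"])/F
    if fish:
        r=np.hypot(x,y); s=np.sin(r)/r if r>1e-9 else 1; d=np.array([x*s,-y*s,-np.cos(r)])
    else: d=np.array([x,-y,-1.])
    d=rot(f["attitude"])@d; return d/np.linalg.norm(d)
def plane(f,u,v,z,fish=False):
    d=ray(f,u,v,fish); return f["eye"]+d*(z-f["eye"][2])/d[2]
def tri(obs):  # [(f,u,v,fish)]
    A=0;b=0;P=[]
    for f,u,v,k in obs:
        d=ray(f,u,v,k); M=np.eye(3)-np.outer(d,d); A=A+M; b=b+M@f["eye"]; P.append((f["eye"],M))
    x=np.linalg.solve(A,b); return x,[np.linalg.norm(M@(x-e)) for e,M in P]
def proj(f,p,fish=False):
    c=rot(f["attitude"]).T@(np.asarray(p,float)-f["eye"]); x,y,z=c[0],-c[1],-c[2]; F=foc(f)
    if fish:
        r=np.hypot(x,y); t=np.arctan2(r,z); return f["cx"]+F*t*x/r,f["cy"]+F*t*y/r
    return f["cx"]+F*x/z,f["cy"]+F*y/z
E
python3 - <<'E'
from workcell import env, eyes
import cv2,pickle,numpy as np
from h import *
fr={n:eyes.grab_frame(n) for n in ["scene","side"]}
pickle.dump(fr,open("f0.pkl","wb"))
s=fr["scene"]["image"];d=fr["side"]["image"]
c=[cv2.resize(s[180:260,175:325],None,fx=5,fy=5,interpolation=cv2.INTER_CUBIC)]
cv2.imwrite("pics/c1.png",c[0])
c2=cv2.resize(d[130:270,190:330],(560,560),interpolation=cv2.INTER_CUBIC)
cv2.imwrite("pics/c2.png",c2)
for n,p,q in [("knobtop",(240,210),(240,172)),("nipple",(195,220),(241,142)),("coupler",(309,180),(266,240)),("red",(297,190),(248,218))]:
    print(n,*tri([(fr["scene"],*p,0),(fr["side"],*q,0)]))
E
```

```text
knobtop [555.97414607  57.29144167  64.73278606] [np.float64(3.454892436099245), np.float64(3.4548924360991036)]
nipple [585.67818261 188.41548456  72.81721031] [np.float64(2.0314814909251613), np.float64(2.0314814909251027)]
coupler [ 562.78816877 -209.61524036   60.77494934] [np.float64(0.3827321581469509), np.float64(0.38273215814682915)]
red [ 534.75302205 -134.86230433   69.10773787] [np.float64(0.1033107986823981), np.float64(0.10331079868239208)]
```

View pics/c1.png

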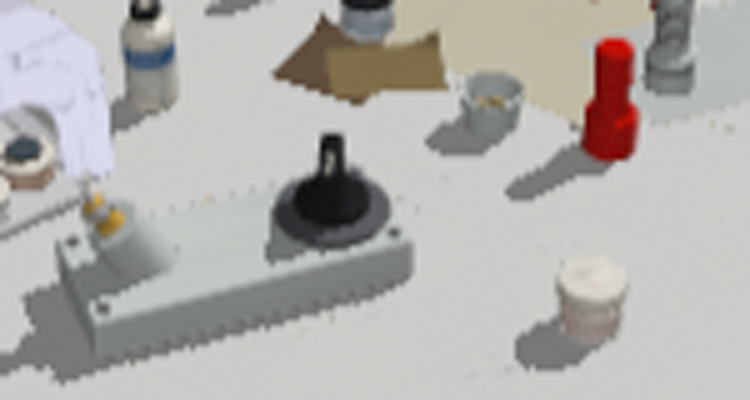

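View pics/c2.png

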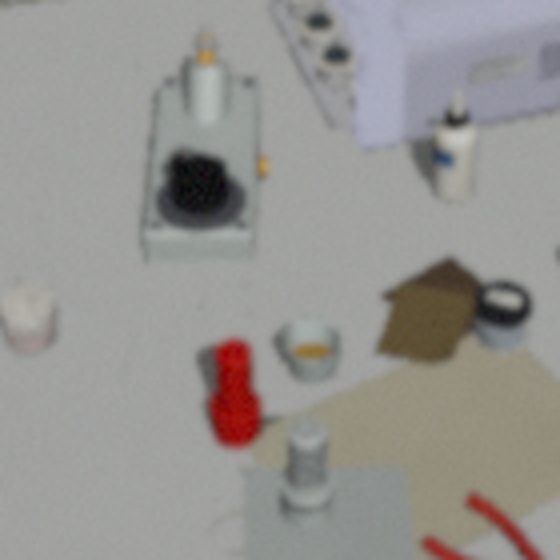

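Crops: block top corners in c2 at (146,232),(253,237),(256,82),(155,82); knob disc (200,198); nipple tip (205,42); coupler top (308,425), foot (305,505), red decoy (235,400).

Run:
```python
from h import *
fr=pickle.load(open("f0.pkl","rb"));s,d=fr["scene"],fr["side"]
S=lambda x,y:(175+(x-2)/5,180+(y-2)/5)
D=lambda x,y:(190+(x-1.5)/4,130+(y-1.5)/4)
for c in [(146,232),(253,237),(256,82),(155,82)]: print("side corner",plane(d,*D(*c),30))
for c in [(93,318),(412,243),(62,240)]: print("scene corner",plane(s,*S(*c),30))
print("disc",plane(s,*S(331,210),44),plane(d,*D(201,197),44))
print("niptip",tri([(s,*S(90,195),0),(d,*D(205,42),0)]))
# coupler: foot and top
print("coupfoot",plane(d,*D(305,503),0),"scene",plane(s,*S(668,85),0))
print("couptop",plane(d,*D(308,427),76))
for n,p in [("cup white",(30,320)),("mix",(312,350)),("red",(235,425)),("bottle",(455,185))]: print(n,plane(d,*D(*p),15)[:2])
```

```text
side corner [507.14719983  36.09324682  30.        ]
side corner [580.53066041  11.87291704  30.        ]
side corner [624.55892067 191.43777466  30.        ]
side corner [546.38848983 211.6226361   30.        ]
scene corner [552.46923671 219.12449146  30.        ]
scene corner [500.08999421  41.79505323  30.        ]
scene corner [621.14966477 199.06526797  30.        ]
disc [537.46316951  71.1386214   44.        ] [550.58886871  48.04934238  44.        ]
niptip (array([587.39615062, 193.40492692,  77.60846902]), [np.float64(3.4839662921596997), np.float64(3.4839662921597148)])
coupfoot [ 562.71263234 -207.86460018    0.        ] scene [ 559.20555446 -207.73078715    0.        ]
couptop [ 563.41503319 -212.07907985   76.        ]
cup white [414.82419479 -17.47143728]
mix [596.9416161  -93.21049309]
red [ 531.60050262 -146.45374118]
bottle [744.6561961   47.71102662]
```

```bash
cat >> h.py <<'E'
def rel(st,pos,Rm):
    R0=rot(st["ee_rot"]); d=R0.T@(np.asarray(pos,float)-st["ee_pos"])/1000
    w=R.from_matrix(R0.T@Rm).as_rotvec(degrees=True); return np.round(d,4),np.round(w,2)
def down(yaw): return rot([180,0,yaw])
E
python3 - <<'E'
from h import *; from workcell import env
print(rel(env.state(),[530,50,200],down(125)))
E
```

```text
(array([ 0.5119, -0.4287,  0.0139]), array([-4.000e-02, -5.000e-02, -1.037e+02]))
```

Emit:
send_rows:
  targets: "0.512 -0.429 0.014 0 0 -86 100;0.512 -0.429 0.014 0 0 -86 100;0.512 -0.429 0.014 0 0 -86 100;0.512 -0.429 0.014 0 0 -86 100;0.512 -0.429 0.014 0 0 -86 100;0.512 -0.429 0.014 0 0 -86 100;0.512 -0.429 0.014 0 0 -86 100;0.512 -0.429 0.014 0 0 -86 100;0.512 -0.429 0.014 0 0 -86 100;0.512 -0.429 0.014 0 0 -86 100;0.512 -0.429 0.014 0 0 -86 100;0.512 -0.429 0.014 0 0 -86 100"

```text
time_s: 1.2
ee_pos: [449.7, -95.4, 203.6]
ee_rot: [180.0, 0.0, 107.6]
force: [0.7, -0.1, 0.0]
gripper_width: 90.8
gripper_force: 0.0
```

Run:
```python
from h import *; from workcell import env
st=env.state();print(st); print(rel(st,[530,50,200],down(125)))
```

```text
{'time_s': 1.2, 'qpos': array([-1.34025100e+01,  8.32305786e+00,  1.04754475e+02, -1.30796381e-02,
        6.68946913e+01, -3.10059801e+01]), 'qvel': array([ 61.23918813,  12.33327352, -13.4638149 ,  -0.37229286,
         0.39802553, -24.38316689]), 'effort': array([ -4.55347583, -33.23351383, -20.79719067,   0.17027406,
         0.3172915 ,   0.37035875]), 'ee_pos': array([449.71319103, -95.40810365, 203.56744815]), 'ee_rot': array([1.79982392e+02, 2.46216445e-02, 1.07608596e+02]), 'force': array([ 0.74945649, -0.06887848,  0.01956914]), 'torque': array([-0.01183439, -0.1803321 , -0.04209788]), 'gripper_force': 0.0, 'gripper_width': 90.76040541548724}
(array([0.1143, 0.1205, 0.0036]), array([ 1.000e-02,  3.000e-02, -1.739e+01]))
```

Emit:
send_rows:
  targets: "0.03 0.03 0.004 0 0 -6 100;0.06 0.06 0.004 0 0 -10 100;0.09 0.09 0.004 0 0 -15 100;0.11 0.115 0.004 0 0 -15 100;0.11 0.115 0.004 0 0 -15 100;0.11 0.115 0.004 0 0 -15 100"

```text
time_s: 1.7
ee_pos: [526.7, 43.0, 198.9]
ee_rot: [-179.9, -0.0, 122.4]
force: [-0.6, 0.1, 0.1]
gripper_width: 91.4
gripper_force: 0.0
```

Run:
```python
from h import *; from workcell import env,eyes
f=eyes.grab_frame("wrist");st=env.state();print(st["ee_pos"],st["ee_rot"],st["qpos"])
pickle.dump((f,st),open("w1.pkl","wb"));print({k:v for k,v in f.items() if k!="image"})
cv2.imwrite("pics/w1.png",cv2.resize(f["image"],(800,600),interpolation=cv2.INTER_CUBIC))
R0=rot(st["ee_rot"]);print("cam in tool",R0.T@(f["eye"]-st["ee_pos"]))
for p in [(550,56,74),(550,56,44),(563,-210,76),(587,193,85)]: print(p,np.array(proj(f,p,True))*800/512)
```

```text
[526.00424429  41.88694061 198.93246409] [-1.79900443e+02 -1.16239971e-02  1.22324152e+02] [ 3.32842544e+00  1.47035527e+01  9.70763650e+01 -4.09945602e-02
  6.83128002e+01 -2.89805564e+01]
{'fovy': 65.70646984690485, 'cx': 258.23095829703607, 'cy': 191.84030317170482, 'eye': array([488.97701774, 102.74575194, 369.46504433]), 'attitude': array([-14.45129838,   0.09538295,  32.4016378 ])}
cam in tool [  71.26129003    0.95607734 -170.52004517]
(550, 56, 74) [444.57259071 293.89898809]
(550, 56, 44) [441.0627254  283.99522325]
(563, -210, 76) [284.93705164 550.03521408]
(587, 193, 85) [607.91677619 153.93831276]
```

View pics/w1.png

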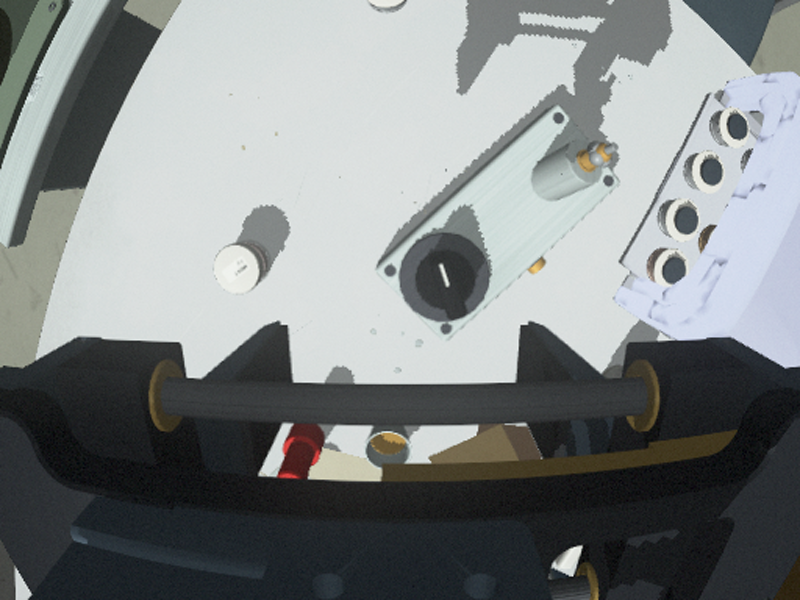

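Wrist view: knob disc centre (445,277), white bar mark from (440,263) to (450,288), bar end (465,317), corner screws (558,117),(608,181),(390,270),(445,328), pin tip (609,148), nipple-seat region (590,160); the lavender box is 100 mm right of the nipple.

Run:
```python
from h import *
f,st=pickle.load(open("w1.pkl","rb"));k=512/800
P=lambda u,v,z:plane(f,u*k,v*k,z,True)
c=[P(*p,30) for p in [(558,117),(608,181),(390,270),(445,328)]]
for x in c: print(x)
ctr=np.mean(c,0);y=(c[0]+c[1]-c[2]-c[3])[:2];yaw=np.degrees(np.arctan2(-y[0],y[1]));print("ctr",ctr,"yaw",yaw,"len",np.linalg.norm(y)/2)
yh=y/np.linalg.norm(y);print("knob exp",ctr[:2]-60*yh)
print("disc",P(445,277,44))
for a,b in [((440,263),(450,288)),((444,270),(463,312))]:
    A,B=P(*a,74),P(*b,74);d=B-A;print("bar",A,B,np.degrees(np.arctan2(d[1],d[0])))
# dark-mask contour of bar via wrist image threshold
im=f["image"];g=cv2.cvtColor(im,cv2.COLOR_BGR2GRAY)
sub=g[155:215,245:325];print(sub[::4,::4])
w=im[150:210,250:320].max(2)>150
```

```text
[557.22547887 209.19067535  30.        ]
[617.81067658 192.95896961  30.        ]
[514.67229544  42.49027942  30.        ]
[574.37357732  26.75507238  30.        ]
ctr [566.02050705 117.84874919  30.        ] yaw -14.483121255593504 len 171.9153840752332
knob exp [551.01481984  59.75546773]
disc [549.55846302  61.81288163  44.        ]
bar [536.13929519  71.55103995  74.        ] [550.81294345  61.23045511  74.        ] -35.12030865117394
bar [540.86524753  69.10329644  74.        ] [567.27548553  52.31066664  74.        ] -32.4497463478115
[[221 180 130 114 211 156  95  95  93  71  69  66  69  69  69 126 132 217
  216 220]
 [221 129 121 215 178  96  93  96  81  68  63  69  67  65  66  67 125 216
  218 218]
 [122 137 217 218  98  97  94  73  54  48  50  54  54  68  64  67  81 160
  219 214]
 [145 218 218 112  95  98  63  56  51  52  55  55  52  52  64  68  70 131
  213 214]
 [209 101 191  96  98  98  59  59  56 133  58  52  57  48  52  63  96 123
  213 209]
 [218  98 201  98  98  88  59  61  59  59 150  50  50  53  52  77  93  97
  206 213]
 [212 218 222  99  96  88  61  57  56  61 235  56  50  51  52  92  89 168
  213 215]
 [223 218 216 100  97  93  58  60  58  56 114  56  51  51  52  91  94 208
  208 215]
 [221 223 216 128  98  97  66  61  59  55  66  55  51  54  60  95  95 212
  217 215]
 [222 221 223 216  97  97  88  59  59  59  58  60  57  57  96  95 133 215
  207 222]
 [221 221 224 223 171  97  97  95  62  59  57  60  58  63  96 106 210 220
  221 220]
 [223 223 222 222 223 153  97  96  96  97  66  58  55  53 122 203 220 222
  220 221]
 [223 223 221 222 220 222 204 117  97  93  97  62  72 200 204 221 221 220
  220 222]
 [224 221 220 221 222 222 222 207 214 211 109 210 218 193 221 219 220 222
  222 222]
 [221 221 221 220 221 221 220 221 208 199  93 198 210 221 221 220 221 221
  220 222]]
```

Run:
```python
from h import *; from workcell import env
st=env.state();print(rel(st,[551,60,90],down(146)))
```

```text
(array([0.0019, 0.031 , 0.1089]), array([ -0.1 ,  -0.03, -23.68]))
```

Emit:
send_rows:
  targets: "0.001 0.015 0.03 0 0 -7 60;0.002 0.031 0.06 0 0 -14 60;0.002 0.031 0.09 0 0 -21 60;0.002 0.031 0.109 -0.1 0 -23.7 60;0.002 0.031 0.109 -0.1 0 -23.7 60;0.002 0.031 0.109 -0.1 0 -23.7 60"

```text
time_s: 2.25
ee_pos: [550.6, 58.5, 90.1]
ee_rot: [-180.0, -0.1, 145.8]
force: [-0.4, -1.2, 0.3]
gripper_width: 55.3
gripper_force: 0.0
```

Run:
```python
from h import *; from workcell import env
st=env.state();print(st["ee_pos"],st["ee_rot"],rel(st,[551,60,48.5],down(146)))
```

```text
[550.57519649  58.53660759  90.13008854] [-1.79996635e+02 -7.30484958e-02  1.45752359e+02] (array([0.0004, 0.0015, 0.0416]), array([-0.  , -0.07, -0.25]))
```

Emit:
send_rows:
  targets: "0 0.001 0.02 0 0 0 50;0 0.001 0.035 0 0 0 50;0 0.001 0.041 0 0 0 50;0 0.001 0.041 0 0 0 10;0 0.001 0.041 0 0 0 5;0 0.001 0.041 0 0 0 5;0 0.001 0.041 0 0 0 5;0 0.001 0.041 0 0 0 5;0 0.001 0.041 0 0 0 5"
  grip_force: 20

```text
time_s: 3.0
ee_pos: [552.0, 59.2, 50.5]
ee_rot: [-179.9, 0.1, 146.0]
force: [-1.5, -6.6, 5.5]
gripper_width: 13.7
gripper_force: 20.0
```

Emit:
send_rows:
  targets: "0 0 0 0 0 6 5;0 0 0 0 0 12 5;0 0 0 0 0 18 5;0 0 0 0 0 24 5;0 0 0 0 0 30 5;0 0 0 0 0 36 5;0 0 0 0 0 42 5;0 0 0 0 0 48 5;0 0 0 0 0 54 5;0 0 0 0 0 60 5;0 0 0 0 0 64 5;0 0 0 0 0 66 5"

```text
time_s: 4.0
ee_pos: [551.3, 58.8, 50.5]
ee_rot: [180.0, 0.1, 79.9]
force: [-3.7, -7.4, 6.2]
gripper_width: 13.9
gripper_force: 20.0
```

Run:
```python
from workcell import env
print(env.state())
```

```text
{'time_s': 4.0, 'qpos': array([  4.98802572,  25.31211332, 105.03120276,  -0.18369509,
        49.68803193,  15.23864345]), 'qvel': array([ 1.16295704e-02, -3.14940238e-02, -7.98180900e-03,  3.25768430e-02,
       -1.25927062e-02,  2.14257041e+01]), 'effort': array([  3.72250266, -39.24614668, -18.50786448,   1.849479  ,
        -1.312465  ,  -0.05523691]), 'ee_pos': array([551.3278142 ,  58.83882248,  50.46301374]), 'ee_rot': array([1.79993586e+02, 1.43363377e-01, 7.98682540e+01]), 'force': array([-3.65025925, -7.41948552,  6.19353036]), 'torque': array([-1.40437797,  0.5489512 ,  0.06697783]), 'gripper_force': 20.001025199890137, 'gripper_width': 13.876963430480554}
```

Emit:
send_rows:
  targets: "0 0 0 0 0 2 5;0 0 0 0 0 3 5;0 0 0 0 0 4 5;0 0 0 0 0 5 5;0 0 0 0 0 5 5"

```text
time_s: 4.42
ee_pos: [551.4, 59.2, 50.5]
ee_rot: [180.0, 0.1, 75.2]
force: [-2.1, -4.2, 6.4]
gripper_width: 15.5
gripper_force: 21.1
```

Run:
```python
from workcell import env
s=env.state();print(s["ee_rot"],s["torque"],s["effort"][5],s["force"])
```

```text
[1.79962492e+02 1.37830800e-01 7.51642652e+01] [-1.02541044  0.53657708  0.82037603] 0.929797813296318 [-2.0898078  -4.16677296  6.3723507 ]
```

Emit:
send_rows:
  targets: "0 0 0 0 0 0 40;0 0 0 0 0 0 40;0 0 0 0 0 0 40;0 0 -0.03 0 0 0 50;0 0 -0.07 0 0 0 60;0 0 -0.11 0 0 0 60;0 0 -0.14 0 0 0 60;0 0 -0.14 0 0 0 60;0 0 -0.14 0 0 0 60"

```text
time_s: 5.17
ee_pos: [553.3, 61.0, 191.5]
ee_rot: [179.7, -0.2, 74.9]
force: [-0.2, 1.3, -0.2]
gripper_width: 55.0
gripper_force: 0.0
```

Run:
```python
from h import *; from workcell import env,eyes
f=eyes.grab_frame("wrist");st=env.state();pickle.dump((f,st),open("w2.pkl","wb"))
cv2.imwrite("pics/w2.png",cv2.resize(f["image"],(800,600),interpolation=cv2.INTER_CUBIC))
print(st["ee_pos"],st["ee_rot"],rel(st,[524,-275,180],down(60)))
for p in [(552,59,44),(566,118,30)]: print(np.array(proj(f,p,True))*800/512)
```

```text
[551.97877563  60.85138081 189.56866603] [ 1.79917373e+02 -1.06140984e-01  7.49464953e+01] (array([-0.3316,  0.0602,  0.009 ]), array([ 0.07, -0.12, 14.95]))
[402.21448674 287.5267684 ]
[399.55013076 200.10025518]
```

View pics/w2.png

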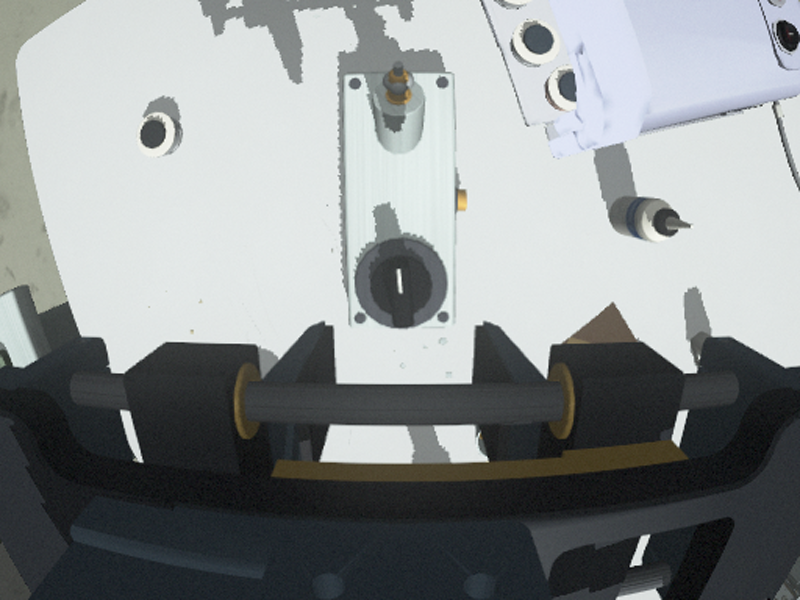

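Wrist view: the bar now lies along the block's y (shut). Screws (355,83),(441,83),(360,318),(443,317); pin tip (398,67), tray corner of box (555,155). Refine the block, then go look at the coupler.

Run:
```python
from h import *
f,st=pickle.load(open("w2.pkl","rb"));k=512/800
P=lambda u,v,z:plane(f,u*k,v*k,z,True)
c=[P(*p,30) for p in [(355,83),(441,83),(360,318),(443,317)]]
ctr=np.mean(c,0);y=(c[0]+c[1]-c[2]-c[3])[:2];yaw=np.degrees(np.arctan2(-y[0],y[1]));print("ctr",ctr,"yaw",yaw,"len",np.linalg.norm(y)/2)
yh=np.append(y/np.linalg.norm(y),0);print("knob exp",ctr-60*yh,"disc",P(401,283,44))
n=np.sin(.5)*yh+np.cos(.5)*np.array([0,0,1])
f1,_=pickle.load(open("w1.pkl","rb"))
t,e=tri([(f,398*k,67*k,True),(f1,609*k,148*k,True)]);print("pin tri",t,e,"z exp",62+30*n[2])
print("pin plane",P(398,67,62+30*n[2]),plane(f1,609*k,148*k,88.3,True), "seat from pin", P(398,67,88.3)-30*n,plane(f1,609*k,148*k,88.3,True)-30*n)
print("seat along block y", (P(398,67,88.3)-30*n-ctr)@yh)
print("box corner z0/z60",P(555,155,0),P(555,155,60))
```

```text
ctr [565.925888   117.31824484  30.        ] yaw -14.274796861915819 len 172.11689683186603
knob exp [551.13152357  59.17078762  30.        ] disc [552.02661377  62.36369168  44.        ]
pin tri [587.31551847 199.13441993  79.32182837] [np.float64(0.5052167298192444), np.float64(0.5052167298193482)] z exp 88.32747685671119
pin plane [586.6379523  197.3835704   88.32747686] [584.36881863 195.65743479  88.3       ] seat from pin [583.09322481 183.45175378  61.97252314] [580.82242057 181.71874679  61.97252314]
seat along block y 68.32458697922449
box corner z0/z60 [695.53609911 122.7967415    0.        ] [674.74278418 123.80256639  60.        ]
```

Emit:
send_rows:
  targets: "-0.04 0.008 0 0 0 4 60;-0.08 0.015 0 0 0 8 60;-0.12 0.022 0 0 0 12 60;-0.16 0.03 0 0 0 15 60;-0.2 0.036 0.005 0 0 15 60;-0.24 0.044 0.009 0 0 15 60;-0.28 0.052 0.009 0 0 15 60;-0.31 0.057 0.009 0 0 15 60;-0.332 0.06 0.009 0 0 15 60;-0.332 0.06 0.009 0 0 15 60;-0.332 0.06 0.009 0 0 15 60"

```text
time_s: 6.13
ee_pos: [522.6, -275.8, 177.7]
ee_rot: [-179.8, -0.1, 59.8]
force: [-0.0, 0.3, -0.2]
gripper_width: 54.7
gripper_force: 0.0
```

Run:
```python
from h import *; from workcell import env,eyes
f=eyes.grab_frame("wrist");st=env.state();pickle.dump((f,st),open("w3.pkl","wb"))
cv2.imwrite("pics/w3.png",cv2.resize(f["image"],(800,600),interpolation=cv2.INTER_CUBIC))
print(st["ee_pos"],st["ee_rot"])
for p in [(562,-209,76),(562,-209,0)]: print(np.array(proj(f,p,True))*800/512)
```

```text
[ 522.95193783 -274.80395851  178.17948169] [-1.79808527e+02 -1.31713440e-01  5.98937702e+01]
[405.9398602  170.45153849]
[405.78875312 173.27191669]
```

View pics/w3.png

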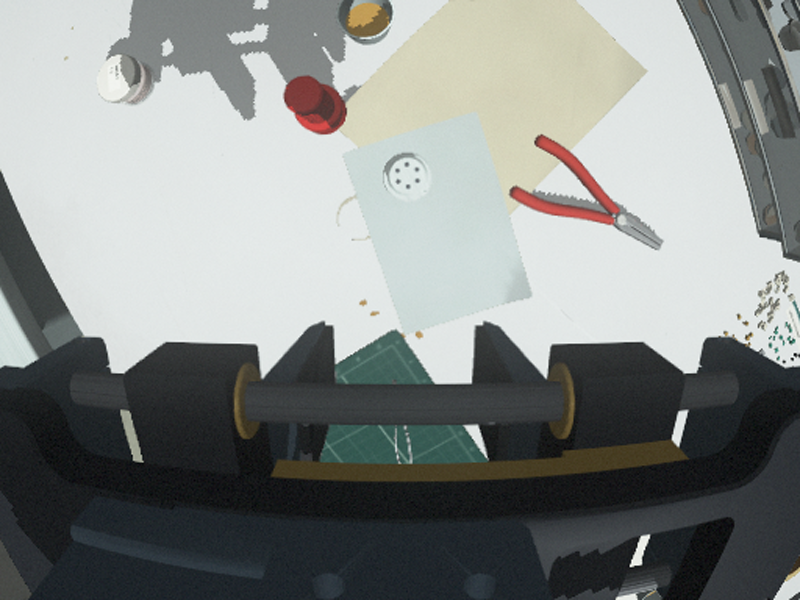

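Coupler is right beneath the camera at (407,175), about 5 px from prediction; red decoy at (310,105). Computing the grasp.

Run:
```python
from h import *; from workcell import env
f,st=pickle.load(open("w3.pkl","rb"));k=512/800
p=plane(f,407*k,175*k,76,True);print(p, plane(f,407*k,176*k,28,True))
st=env.state();print(rel(st,[*p[:2],115],down(115)))
```

```text
[ 561.1889427  -211.61550694   76.        ] [ 561.43267434 -211.55274874   28.        ]
(array([0.0737, 0.0016, 0.0633]), array([ -0.11,  -0.21, -55.11]))
```

Emit:
send_rows:
  targets: "0.025 0.001 0 0 0 -7 60;0.05 0.001 0 0 0 -14 60;0.0735 0.0015 0 0 0 -21 65;0.0735 0.0015 0 0 0 -28 65;0.0735 0.0015 0.01 0 0 -35 65;0.0735 0.0015 0.03 0 0 -42 65;0.0735 0.0015 0.05 0 0 -49 65;0.0735 0.0015 0.063 0 0 -55 65;0.0735 0.0015 0.063 0 0 -55 65;0.0735 0.0015 0.063 0 0 -55 65"

```text
time_s: 7.02
ee_pos: [561.5, -210.9, 116.3]
ee_rot: [180.0, -0.1, 114.9]
force: [-0.3, 0.7, 1.1]
gripper_width: 59.5
gripper_force: 0.0
```

Run:
```python
from h import *; from workcell import env
st=env.state();print(st["ee_pos"],st["ee_rot"],rel(st,[561.2,-211.2,29.5],down(115)))
```

```text
[ 561.53143408 -210.86315454  116.34608908] [ 1.79991420e+02 -1.47575426e-01  1.14888442e+02] (array([-0.0004, -0.0005,  0.0868]), array([ 0.01, -0.15, -0.11]))
```

Emit:
send_rows:
  targets: "0 0 0.03 0 0 0 65;0 0 0.06 0 0 0 65;0 0 0.08 0 0 0 65;0 0 0.0865 0 0 0 65;0 0 0.0865 0 0 0 60;0 0 0.0865 0 0 0 10;0 0 0.0865 0 0 0 10;0 0 0.0865 0 0 0 10;0 0 0.0865 0 0 0 10;0 0 0.0865 0 0 0 10"
  grip_force: 35

```text
time_s: 7.85
ee_pos: [562.5, -212.7, 31.6]
ee_rot: [179.8, 0.0, 114.9]
force: [-1.9, -1.0, 0.6]
gripper_width: 24.3
gripper_force: 0.4
```

Emit:
send_rows:
  targets: "0 0 0 0 0 0 10;0 0 0 0 0 0 10;0 0 -0.03 0 0 0 10;0 0 -0.07 0 0 0 10;0 0 -0.11 0 0 0 10;0 0 -0.15 0 0 0 10;0 0 -0.15 0 0 0 10;0 0 -0.15 0 0 0 10"

```text
time_s: 8.52
ee_pos: [563.0, -213.1, 183.2]
ee_rot: [179.7, 0.2, 114.9]
force: [-0.1, -0.3, -2.2]
gripper_width: 23.3
gripper_force: 35.0
```

```bash
cat >> h.py <<'E'
yaw=np.radians(-14.4); xh=np.array([np.cos(yaw),np.sin(yaw),0]); yh=np.array([-np.sin(yaw),np.cos(yaw),0])
n=np.sin(.5)*yh+np.cos(.5)*np.array([0,0,1.]); seat=np.array([582.8,183.,62.])
def Rn(xsign=-1):  # tool z=-n, tool x = -block x (psi ~165)
    z=-n; x=xsign*xh; return np.column_stack([x,np.cross(z,x),z])
E
python3 - <<'E'
from h import *; from workcell import env
st=env.state();print(st["ee_pos"],st["ee_rot"],st["qpos"],st["gripper_force"],st["gripper_width"])
print(rel(st,[540,-20,200],down(165)), R.from_matrix(Rn()).as_euler('xyz',degrees=True))
print(rel(st,seat+n*(80+31),Rn()), seat+n*111)
E
```

```text
[ 563.04509505 -213.14605425  183.17002855] [179.6909751    0.20193885 114.9388943 ] [-21.87774351  21.69930946  89.05572233   0.09340902  68.88627061
 -46.85055747] 34.99820530414581 23.27538135828551
(array([ 0.1848,  0.0606, -0.0172]), array([  0.2 ,   0.32, -50.06])) [-151.35211024    0.          165.6       ]
(array([0.3921, 0.2186, 0.0236]), array([ 26.94, -12.34, -49.66])) [596.03433942 234.54434891 159.41166437]
```

Emit:
send_rows:
  targets: "0.03 0.017 0 0 0 -6 10;0.063 0.034 0 0 0 -12 10;0.095 0.052 0 2 -1 -18 10;0.128 0.07 0 5 -2.3 -22 10;0.16 0.088 0 8 -3.7 -26 10;0.192 0.106 0 11 -5 -30 10;0.224 0.124 0 14 -6.4 -34 10;0.256 0.142 0.005 17 -7.8 -38 10;0.288 0.16 0.01 20 -9.2 -42 10;0.32 0.178 0.015 23 -10.5 -46 10;0.352 0.196 0.02 25.5 -11.7 -49.7 10;0.38 0.21 0.023 27 -12.3 -49.7 10"

```text
time_s: 9.52
ee_pos: [590.3, 223.5, 154.3]
ee_rot: [-151.1, -0.7, 165.9]
force: [0.7, -0.6, -1.3]
gripper_width: 23.9
gripper_force: 35.0
```

Run:
```python
from h import *; from workcell import env
st=env.state();print(st["ee_pos"],st["ee_rot"],st["qpos"],st["gripper_force"],st["gripper_width"])
print(rel(st,seat+n*(80+31),Rn()), seat+n*111)
```

```text
[590.32053522 223.53464158 154.34723908] [-151.09326064   -0.68318763  165.90189919] [ 30.07843971  36.85293212  73.05366305 -19.84766006  91.47405378
 -42.73271892] 34.99684453010559 23.86254851439574
(array([-0.0028,  0.0081, -0.0103]), array([-0.26, -0.45,  0.59])) [596.03433942 234.54434891 159.41166437]
```

Run:
```python
from h import *; from workcell import env
st=env.state();print(rel(st,seat+n*(55+31),Rn()))
```

```text
(array([-0.003 ,  0.0082,  0.0147]), array([-0.26, -0.45,  0.59]))
```

Emit:
send_rows:
  targets: "-0.003 0.008 0 -0.2 -0.4 0.6 10;-0.003 0.008 0.005 -0.2 -0.4 0.6 10;-0.003 0.008 0.0125 -0.2 -0.4 0.6 10;-0.003 0.008 0.0125 -0.2 -0.4 0.6 10;-0.003 0.008 0.0125 -0.2 -0.4 0.6 10"

```text
time_s: 9.93
ee_pos: [594.6, 218.3, 143.0]
ee_rot: [-151.5, 0.2, 165.2]
force: [0.7, -0.6, -0.5]
gripper_width: 23.2
gripper_force: 35.0
```

Run:
```python
from h import *; from workcell import env,eyes
fr={m:eyes.grab_frame(m) for m in ["scene","side","wrist"]};st=env.state();fr["st"]=st;pickle.dump(fr,open("f4.pkl","wb"))
print(st["ee_pos"],st["ee_rot"],rel(st,seat+n*(55+31),Rn()))
tiles=[]
for m,c in [("scene",seat+n*30),("side",seat+n*30)]:
    f=fr[m];u,v=map(int,proj(f,c));print(m,u,v)
    tiles.append(cv2.resize(f["image"][v-25:v+25,u-33:u+33],(400*66//66,303),interpolation=cv2.INTER_CUBIC))
w=fr["wrist"];print("wrist seat",proj(w,seat,True),"mouth",proj(w,seat+n*55,True))
im=np.zeros((600,800,3),np.uint8);im[:303,:400]=tiles[0];im[:303,400:]=tiles[1]
im[303:600,:396]=cv2.resize(w["image"],(396,297))
u,v=map(int,proj(w,seat,True));v=min(max(v,48),335);u=min(max(u,66),445)
im[303:600,400:796]=cv2.resize(w["image"][v-48:v+48,u-64:u+64],(396,297));print("crop",u-64,v-48)
cv2.imwrite("pics/m4.png",im)
```

```text
[595.33954963 219.42712138 144.15987081] [-151.5951913     0.29532334  165.18808499] (array([0.0031, 0.0056, 0.0045]), array([ 0.24,  0.06, -0.5 ]))
scene 192 217
side 240 135
wrist seat (np.float64(264.04207951481897), np.float64(192.09317779260581)) mouth (np.float64(265.7073244104315), np.float64(211.00297453462622))
crop 200 144
```

View pics/m4.png

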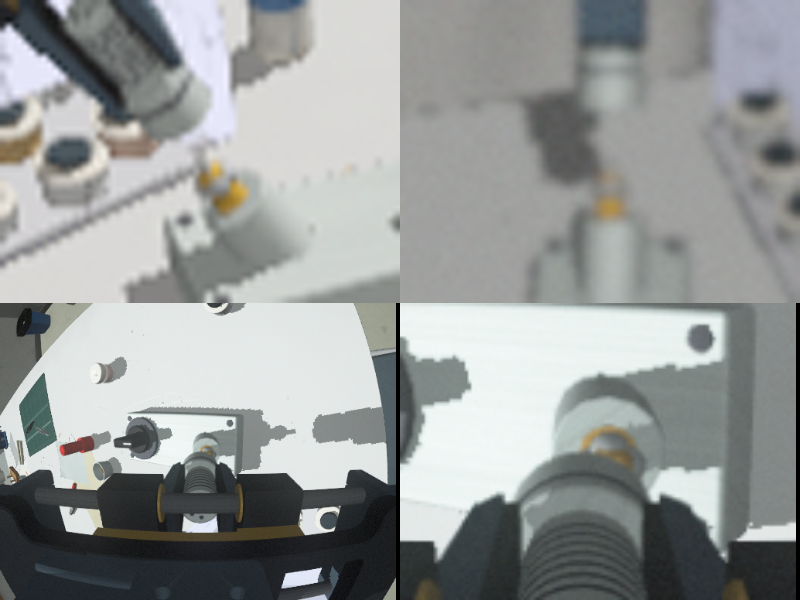

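Scene tile: mouth centre ~(182,118), pin (203,156); side tile: mouth (612,92), pin tip (609,175); wrist crop: skirt centre x≈582 vs seat circle centre (608,437). Compute lateral correction from these.

Run:
```python
from h import *; from scipy.optimize import least_squares
fr=pickle.load(open("f4.pkl","rb"));st=fr["st"];R0=rot(st["ee_rot"])
k=400/66
sc=lambda x,y:(159+(x-3)/k,192+(y-3)/k); sd=lambda x,y:(207+(x-400-3)/k,110+(y-3)/k)
w=lambda x,y:(200+(x-400-1.5)/3.094,144+(y-303-1.5)/3.094)
ob={"scene":(sc(182,118),sc(203,154)),"side":(sd(612,95),sd(609,174))}
M0=st["ee_pos"]-R0[:,2]*-31 ; print("mouth nominal",M0,"pin nominal",seat+30*n)
for m,(a,b) in ob.items(): print(m,"mouth obs-pred",np.array(a)-proj(fr[m],M0),"pin obs-pred",np.array(b)-proj(fr[m],seat+30*n))
pt=tri([(fr[m],*ob[m][1],0) for m in ob]);mt=tri([(fr[m],*ob[m][0],0) for m in ob]);print("pin",pt,"mouth",mt)
d=R0.T@(pt[0]-mt[0]);print("mouth->pin in tool",d,"nominal",R0.T@(seat+30*n-M0))
W=fr["wrist"];print("wrist seat obs-pred",np.array(w(608,437))-proj(W,seat,True),"shoulder pred",proj(W,M0+R0[:,2]*-28,True),"obs x",w(582,490))
```

```text
mouth nominal [591.70549595 205.13457888 116.89236482] pin nominal [586.37684849 196.93090511  88.32747686]
scene mouth obs-pred [0.81732922 2.17278133] pin obs-pred [-0.23667115 -0.16652115]
side mouth obs-pred [-0.17671447 -1.17099913] pin obs-pred [0.12570645 2.42550829]
pin (array([588.0833644 , 194.51820177,  83.72425814]), [np.float64(3.2551975833182305), np.float64(3.255197583318264)]) mouth (array([589.08399013, 207.42348085, 116.10832619]), [np.float64(4.172454479768982), np.float64(4.172454479769085)])
mouth->pin in tool [-2.1648687   4.21115602 34.55220473] nominal [ 3.20152741  5.40610743 29.53255485]
wrist seat obs-pred [ 2.70000193 -5.26835556] shoulder pred (np.float64(258.08081979495563), np.float64(231.85419701812586)) obs x (258.338720103426, 203.9547511312217)
```

Emit:
send_rows:
  targets: "0.0024 0.0054 0.005 0.24 0.06 -0.5 10;0.0024 0.0054 0.012 0.24 0.06 -0.5 10;0.0024 0.0054 0.018 0.24 0.06 -0.5 10;0.0024 0.0054 0.018 0.24 0.06 -0.5 10;0.0024 0.0054 0.018 0.24 0.06 -0.5 10;0.0024 0.0054 0.018 0.24 0.06 -0.5 10"

```text
time_s: 10.58
ee_pos: [592.0, 217.6, 125.0]
ee_rot: [-151.3, -0.0, 165.7]
force: [-0.1, 0.2, -1.1]
gripper_width: 23.5
gripper_force: 35.0
```

Run:
```python
from h import *; from workcell import env,eyes
fr={m:eyes.grab_frame(m) for m in ["scene","side","wrist"]};st=env.state();fr["st"]=st;pickle.dump(fr,open("f5.pkl","wb"))
print(st["ee_pos"],st["ee_rot"],st["force"],rel(st,seat+n*(40+31),Rn()))
R0=rot(st["ee_rot"]);M0=st["ee_pos"]+R0[:,2]*31
for m in ["scene","side"]:
    f=fr[m];J=[np.array(proj(f,M0+5*R0[:,i]))-proj(f,M0) for i in (0,1)];print(m,"px per 5mm tool x,y",J)
im=np.zeros((600,800,3),np.uint8)
for i,m in enumerate(["scene","side"]):
    f=fr[m];u,v=map(int,proj(f,seat+n*30));print(m,u,v)
    im[:300,400*i:400*i+400]=cv2.resize(f["image"][v-24:v+24,u-32:u+32],(400,300),interpolation=cv2.INTER_CUBIC)
w=fr["wrist"];u,v=map(int,proj(w,seat,True));print("wrist",u,v)
im[300:,100:700]=cv2.resize(w["image"][v-28:v+32,u-60:u+60],(600,300),interpolation=cv2.INTER_CUBIC)
cv2.imwrite("pics/m5.png",im)
```

```text
[592.11359815 217.83469963 125.20921637] [-1.51345244e+02 -5.35292460e-03  1.65710974e+02] [-0.72167942  0.19147691 -0.78751927] (array([ 0.0004, -0.0013,  0.0018]), array([-0.01,  0.05,  0.1 ]))
scene px per 5mm tool x,y [array([0.50760313, 1.04610974]), array([-1.49927752,  1.08455778])]
side px per 5mm tool x,y [array([-1.6154259 ,  0.00469652]), array([ 0.09015576, -0.15943794])]
scene 192 217
side 240 135
wrist 256 200
```

View pics/m5.png

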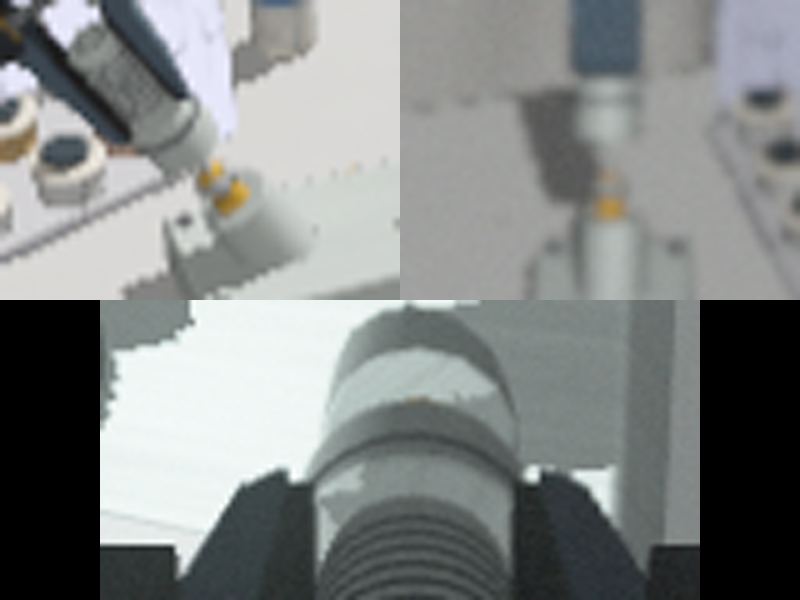

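Wrist: skirt centre x≈415 vs seat 421 (aligned in y within 1 mm); side: skirt 607 vs nipple 610 (about 1.5 mm too far in tool x); scene: coupler ~2 mm too far in +y. Small correction x −1.2, y −1.0 mm, then advance.

Emit:
send_rows:
  targets: "-0.0012 -0.001 0.002 0 0 0 10;-0.0012 -0.001 0.006 0 0 0 10;-0.0012 -0.001 0.01 0 0 0 10;-0.0012 -0.001 0.014 0 0 0 10;-0.0012 -0.001 0.018 0 0 0 10;-0.0012 -0.001 0.021 0 0 0 10;-0.0012 -0.001 0.024 0 0 0 10;-0.0012 -0.001 0.024 0 0 0 10"

```text
time_s: 11.4
ee_pos: [590.3, 206.2, 103.9]
ee_rot: [-151.5, -0.0, 165.7]
force: [0.2, 2.5, -0.8]
gripper_width: 23.6
gripper_force: 35.0
```

```bash
cat > q.py <<'E'
from h import *; from workcell import env
st=env.state();R0=rot(st["ee_rot"]);d=st["ee_pos"]-seat
print("t",st["time_s"],"force tool",np.round(R0.T@st["force"],1),"torque tool",np.round(R0.T@st["torque"],2),"TCP height over seat-31",round(d@n-31,1),"lat xh,t",np.round([d@xh,d@np.cross(n,xh)],1),"ang",np.degrees(np.arccos(-R0[:,2]@n)).round(2),st["ee_rot"],st["gripper_width"],st["gripper_force"])
E
python3 q.py
```

```text
t 11.4 force tool [ 0.4  2.6 -0.5] torque tool [-1.06 -0.1   0.03] TCP height over seat-31 17.5 lat xh,t [1.5 1.2] ang 0.12 [-1.51457874e+02 -8.82376986e-03  1.65717058e+02] 23.56853864246585 35.00034213066101
```

Emit:
send_rows:
  targets: "0 0.0008 0.002 0 0 0 10;0 0.0008 0.004 0 0 0 10;0 0.0008 0.006 0 0 0 10;0 0.0008 0.006 0 0 0 10"

```text
time_s: 11.73
ee_pos: [589.7, 203.8, 98.7]
ee_rot: [-151.4, 0.0, 165.7]
force: [0.2, 3.8, -0.9]
gripper_width: 23.3
gripper_force: 35.0
```

```bash
python3 q.py
```

```text
t 11.7333 force tool [ 0.8  3.7 -1. ] torque tool [-1.14 -0.15  0.08] TCP height over seat-31 11.7 lat xh,t [1.5 1.6] ang 0.08 [-1.51397531e+02  5.81777897e-04  1.65734471e+02] 23.304793244581095 35.00046372413635
```

Emit:
send_rows:
  targets: "0 0.001 0.001 0 0 0 10;0 0.001 0.003 0 0 0 10;0 0.001 0.005 0 0 0 10;0 0.001 0.007 0 0 0 10;0 0.001 0.007 0 0 0 10"

```text
time_s: 12.15
ee_pos: [588.9, 200.8, 92.5]
ee_rot: [-151.3, -0.0, 165.7]
force: [0.9, 4.5, 5.3]
gripper_width: 23.3
gripper_force: 35.0
```

```bash
python3 q.py
```

```text
t 12.15 force tool [ 0.3  1.5 -6.9] torque tool [-0.64  0.07  0.05] TCP height over seat-31 4.8 lat xh,t [1.4 1.8] ang 0.04 [-1.51319022e+02 -1.98121101e-02  1.65695714e+02] 23.27959812637854 35.00077486038208
```

Emit:
send_rows:
  targets: "0 0 0.0015 0 0 0 10;0 0 0.003 0 0 0 10;0 0 0.0045 0 0 0 10;0 0 0.0055 0 0 0 10;0 0 0.0055 0 0 0 10"
  grip_force: 45

```text
time_s: 12.57
ee_pos: [588.6, 199.4, 89.9]
ee_rot: [-151.4, 0.1, 165.7]
force: [-1.6, 7.4, 12.1]
gripper_width: 23.2
gripper_force: 45.0
```

```bash
python3 q.py
```

```text
t 12.5667 force tool [  3.3   0.2 -13.9] torque tool [-0.3   0.52  0.08] TCP height over seat-31 1.8 lat xh,t [1.5 1.9] ang 0.16 [-1.51446404e+02  8.84505620e-02  1.65694942e+02] 23.23529854479091 45.00466346740723
```

Emit:
send_rows:
  targets: "0 0 0.001 0 0 0 10;0 0 0.002 0 0 0 10;0 0 0.003 0 0 0 10;0 0 0.003 0 0 0 10;0 0 0.003 0 0 0 10"

```text
time_s: 12.98
ee_pos: [588.7, 199.4, 89.8]
ee_rot: [-151.6, 0.2, 165.7]
force: [-2.2, 11.6, 22.7]
gripper_width: 23.2
gripper_force: 45.0
```

```bash
python3 q.py
```

```text
t 12.9833 force tool [  4.9  -1.4 -25. ] torque tool [0.03 1.01 0.02] TCP height over seat-31 1.7 lat xh,t [1.6 1.9] ang 0.33 [-151.58137754    0.21290004  165.70122458] 23.156405632772834 45.01866638660431
```

```bash
python3 - <<'E'
from h import *; from workcell import env,eyes
im=np.zeros((600,800,3),np.uint8)
fr={m:eyes.grab_frame(m) for m in ["scene","side","wrist"]}
for i,m in enumerate(["scene","side"]):
    f=fr[m];u,v=map(int,proj(f,seat+n*15))
    im[:300,400*i:400*i+400]=cv2.resize(f["image"][v-24:v+24,u-32:u+32],(400,300),interpolation=cv2.INTER_CUBIC)
w=fr["wrist"];u,v=map(int,proj(w,seat,True))
im[300:,0:400]=cv2.resize(w["image"][v-45:v+45,u-60:u+60],(400,300),interpolation=cv2.INTER_CUBIC)
im[300:,400:]=cv2.resize(w["image"],(400,300))
cv2.imwrite("pics/m6.png",im)
E
python3 q.py
```

```text
t 13.1333 force tool [  4.4  -1.9 -24.8] torque tool [0.03 1.03 0.01] TCP height over seat-31 1.7 lat xh,t [1.6 1.9] ang 0.33 [-151.58131675    0.21220545  165.70350581] 23.21709316578942 45.01879334449768
```

View pics/m6.png

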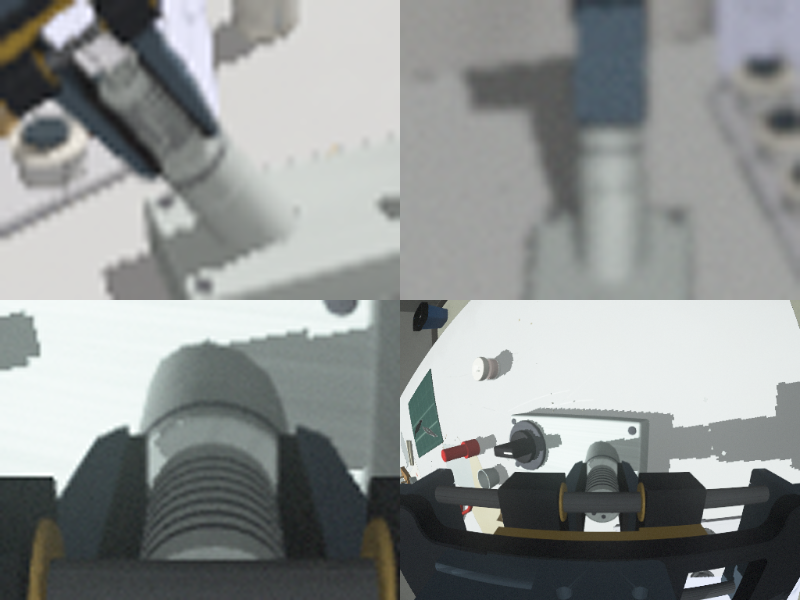

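The coupler sits flush and in line on the boss in all views (no brass showing), and the knob bar is still along the block. Axial push is 25 N and steady, so I am handing in.

```bash
python3 -c "
from workcell import env
print(env.job_done())"
```

```text
the job is handed in; nothing more can be done
None
```

I turned the knob to its clockwise stop and pressed the coupler onto the nipple until it sat home. I handed the job in at about 13 s with the arm still pressing it on at about 25 N and gripping at 45 N; no verdict came back.

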